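# Clip the cover onto the sander's dust box

## Task

The sander's dust box has its clean filter in and stands open on its sprung cradle. Pick up the cover that has the two clip arms, set it squarely on the mouth of the box, and press it straight down until both clip arms have snapped under the rim and the cover sits flush. Press firmly but with feeling, never ramming the box down onto the end of its springs; let go at the end, and leave the rest of the bench as it is.

Things in the scene. Friction and masses are not known exactly. Their poses are not given: they have to be found in the camera images.
- cover_grip (a point): Cover to be fitted: grey plastic plate 104 x 74 mm, 6 mm thick, 0.1 to 0.16 kg, with a grip rib on top in its middle (50 mm along x, 16 mm wide along y, 30 mm high). This point is the centre of the rib, 21 mm above the plate's underside. z points up out of the rib, x along the rib. Half a turn about z makes no difference.
- cover_under (a point): Centre of the plate's underside on the same cover. When home it lies at box_rim, or up to 1 mm above (play of the catches). Below the plate four posts, 10 mm thick, 30 mm long, tapered to 4 mm over the last 10 mm, at x +-35, y +-21 mm, fit inside the box mouth with 1 mm play. The cover starts standing on them on the bench.
- clip_a (a joint): Swing of the clip arm on the cover's +y side, rad: 0 = at rest, straight down; positive = spread outward, about 0.15 when its hook passes the widest part of the rim; springs back to about 0 on snapping under it.
- clip_b (a joint): The same for the clip arm on the cover's -y side.
- hook_a (a point): Hook of the sprung clip arm on the cover's +y side (arm 30 mm wide, at y 40 mm, pivoted at the plate): the point is on its flat catch, 18 mm below the plate's underside; its rounded nose ends 24 mm below. The -y side has the same.
- box_rim (a point): Centre of the mouth of the black dust box (88 x 60 mm, 60 mm high, mouth 82 x 54 mm inside), level with the rim's top, 106 mm above the bench. z up, x along the long side. Each long side has a sloping collar: 62 mm across at the top, 72 mm at 14 mm below it, flat underside at 17 mm, where the hooks catch. The cover's x goes along the box's x, either way round.
- dust_box (a joint): How far the box is pressed down on the soft springs of its cradle, m: 0 = up, 0.028 = end of the springs. It moves vertically only, and box_rim moves with it. Snapping both clips takes roughly 10 to 24 N, most just before the snap, so the box sinks a good way first; at the snap the resistance drops and the box jumps up against the cover.
- cradle: Plywood cradle 150 x 130 mm fixed to the bench, 64 mm high at its two end cheeks, holding the dust box on springs. Origin at the centre of its underside, x along the long side.
- plain_lid: Another grey lid of the same outline, without clip arms or posts, with a lower rib (14 mm): not wanted, leave it. Origin at the centre of its plate's underside, 12 mm above the bench.
- glue: Yellow glue bottle, 56 mm across, 150 mm high, standing; origin under its centre. Leave it.
- sanding_block: Cork sanding block 100 x 65 x 32 mm; origin under its centre. Leave it.
- screwdriver: Screwdriver lying on the bench. Leave it.
- screw_jar: Jar of 70 mm diameter, 85 mm high; origin under its centre. Leave it.
- tape_roll: Cardboard ring from a tape roll, 70 mm across, 25 mm high, lying flat; origin under its centre. Leave it.
Things that resemble listed ones, but are neither listed nor needed, are in the scene too. Leave any blue, green or turquoise look-alike of the part that bears cover_grip alone.

How it is judged:
On the way, in this order (a step that is already met when the one before it is completed fails the run):
1. the cover is lifted clear of the bench and the box, above the rim (z of cover_under in the frame of box_rim above 0.032 m), for 0.1 s.
2. both clip arms have snapped under the rim (horizontal distance between cover_under and box_rim below 0.004 m and z of cover_under in the frame of box_rim below 0.002 m and value of joint each of clip_a, clip_b below 0.07 rad), for 0.2 s.
At the end, for the whole second after the job is handed in: The cover is centred on the box mouth within 4 mm, its underside within 2 mm of the rim and parallel to it within 0.04 rad; both clip arms have sprung back (under 0.07 rad) beneath the rim; the box is up on its springs (sunk less than 3 mm) and the cover is at rest, released (all of step 2 and angle between the z axis of cover_under and the z axis of box_rim, either way round below 0.04 rad and value of joint dust_box below 0.003 m and linear speed of cover below 0.02 m/s); the robot touches nothing.
It fails at once if the cover is pressed on the box with more than 40 N (contact force between cover and dust_box above 40 N).
It fails at once if the box is rammed down to the end of its springs (sunk over 26.5 mm) (value of joint dust_box above 0.0265 m).
It fails at once if something else on the bench is shifted by more than 30 mm (distance of any of plain_lid, glue, sanding_block, screwdriver, screw_jar, tape_roll from where it was at the start of the episode above 0.03 m).
It also fails if it takes over 64 s, if anything falls off the work surface, if the arm or the gripper's body presses on something with over 40 N, if the wrist force passes 120 N, or if a joint passes its speed limit or range.

## Robot

A 6-joint arm with a two-finger parallel gripper is mounted at the origin on the work surface. World frame = base frame: x ahead of the robot, y to its left, z up, the work surface at z = 0. Lengths are in m, angles in rad, forces in N, time in s.
With the tool pointing down it reaches from about 0.275 to 0.75 m from the base axis. Payload 10.2 kg.
Tool frame: the origin (TCP) lies on the mounting face of the last link; the fingertips stand 166 mm ahead of it and the grasp point (between the pads) lies 147 mm ahead of it; y points along the fingers, z is the direction in which the jaws open and shut, and the axes are right-handed (so a half turn about y gives the same grasp; the last joint's range is limited). The gripper opens to 88 mm and grips with 3 to 60 N. Pads are 18 mm wide; open, the fingers measure 123 mm over their backs; the gripper's body (75 mm by 187 mm) begins 45 mm behind the grasp point.
Start: joints at [1.098, 0.313, 1.498, -0, 1.331, -0.223], TCP at [0.13, 0.509, 0.405] pointing down, gripper open.
Joint ranges: [-2.94, 2.94], [-0.97, 2.17], [0.19, 2.56], [-1.23, 4.37], [0.02, 3.11], [-2.88, 2.88]. Speed limits (rad/s): [2.39, 2.39, 3.01, 3.14, 3.14, 3.14].

## Interface

Orientations are given as a unit quaternion [x, y, z, w].
In Python, from workcell import manip, optics gives the robot as it stands.
- The arm moves only by the tool move_arm, never from a script. Its argument "moves" is one flat list of numbers, 5 for each row, row after row: the shift along the tool's x, y, z in cm, then the turn about the tool's y in degrees, then the finger opening in cm, from 0 to 8.81. In form: [dx, dy, dz, spin, jaw, dx, dy, dz, spin, jaw, ...]. A call has 1 to 5 rows; each row shifts and turns the commanded pose from where the row before left it, along the tool's axes as they then stand; what a row does not reach is not made up. A row lasts 1/10 s, in which the tool goes at most 50 mm and 8.59 degrees, less where a joint would pass 70% of its speed; a pose out of reach is approached as far as the arm can. A call with a gripper value outside its range is refused whole. The fingers move at their own pace and stop on an object; "newtons" is the grip in N (left out, the last holds). Time passes only in rows, so rows that do not move let the fingers close. It gives the time, the measured TCP pose, the force and the opening at its end, in the units of the state.
- manip.get_state(): the state, without advancing time (a new reading comes with each control period).
- optics.capture(name): name is "scene" or "top" or "wrist"; returns a dict with "frame" (400x640x3 uint8, blue, green, red), "depth" (400x640 float32, m along the optical axis (not along the pixel's ray), 0 where there is no reading), "intrinsics" (3x3 intrinsics, pixels), "k1" (the pictures are not rectified: a ray, as slopes to the right and down, at radius r is drawn at 1 + k1 r^2 times it, then the intrinsics apply), "R" (3x3) and "t" (3): a world point X has camera coordinates R X + t; the wrist camera has in their place "tool_from_camera" (4x4, takes a point from camera to tool coordinates, whose origin is the TCP and whose axes are the tool frame's). Camera axes: x right, y down, z forward; pixel columns grow to the right and rows downward; lengths in m; the calibration is good to about 2 mm. A picture is of the moment at which its call begins: read the wrist's pose just before it.
- manip.job_done(): hands the job in, once; it reports no verdict.
The state is a dict: "clock": time; "q": joint angles; "joint_velocities": joint speeds; "effort": joint torques, N m; "ee_pos": TCP position; "ee_rot": TCP orientation; "force": force on the tool from outside, world axes, zero at the start; "torque": the same for the moment, N m; "finger_gap": finger opening in m.
Only numpy, scipy, OpenCV 4.12 (cv2) and the standard library are available. Lean on these libraries where they do the work, as an engineer would, in place of code of your own. Each camera call takes 0.05 s, during which the arm holds its last target.

## Working session

There is one attempt and no reset: what is moved stays moved. The work goes in short steps, Python scripts to look and compute and a tool call to move; the robot and the scene stay as the last step left them, time stands still between calls to the robot, and variables do not carry over. Pictures are saved under pics/ and viewed, and the job is handed in when it is done.

Besides the shell and the picture viewer there is one more tool, called after "Call:" as name(argument=value, ...) on one line, values as JSON. move_arm: Moves the arm, as the interface text tells. Its arguments: {"type":"object","properties":{"moves":{"type":"array","items":{"type":"number"}},"newtons":{"type":"number"}},"required":["moves"]}

```bash
mkdir -p pics; ls; python3 - <<'E'
from workcell import manip, optics
import cv2,pickle
print(manip.get_state())
d={}
for n in("scene","top","wrist"):
    s=manip.get_state()
    c=optics.capture(n);c['s']=s;d[n]=c
    cv2.imwrite(f'pics/{n}0.png',c['frame'])
    print(n,c['intrinsics'].tolist(),c['k1'],{k:c[k] for k in c if k in('R','t','tool_from_camera')})
pickle.dump(d,open('cap0.pkl','wb'))
E
```

```text
pics
{'clock': 0.0, 'q': array([ 1.09757023e+00,  3.13418758e-01,  1.49840917e+00, -2.40973799e-05,
        1.33097213e+00, -2.23381498e-01]), 'joint_velocities': array([-1.01429916e-03,  1.59746840e-03,  4.39170669e-04,  3.39774245e-05,
        9.58111315e-04, -2.31599945e-03]), 'effort': array([ 8.27837630e-05, -4.02189410e+01, -2.52270359e+01,  6.94652740e-02,
        3.52222798e-02, -5.52119434e-05]), 'ee_pos': array([0.1297952 , 0.5086647 , 0.40418743]), 'ee_rot': array([ 0.70200074, -0.08823972,  0.08796389, -0.7011926 ]), 'force': array([0.28236218, 0.08454217, 0.34115371]), 'torque': array([-0.03519422, -0.04033201, -0.00401842]), 'finger_gap': 0.08794364612183707}
scene [[442.66890417972814, 0.0, 316.6164302839055], [0.0, 442.66890417972814, 204.81197753054929], [0.0, 0.0, 1.0]] -0.109664010319402 {'R': array([[ 0.45695593,  0.88945837,  0.0074223 ],
       [ 0.57636714, -0.28973021, -0.76410557],
       [-0.67748963,  0.35344054, -0.64504852]]), 't': array([-0.22203498, -0.21964446,  1.53868336])}
top [[467.8076923219022, 0.0, 318.4241620239674], [0.0, 467.8076923219022, 203.7935380078178], [0.0, 0.0, 1.0]] -0.02908602702140377 {'R': array([[ 0.02600893, -0.99965566, -0.00347851],
       [-0.97774963, -0.02471411, -0.20831437],
       [ 0.20815667,  0.00881915, -0.97805574]]), 't': array([-0.00651957,  0.51791563,  1.12638802])}
wrist [[298.25668078070055, 0.0, 319.6801624812655], [0.0, 298.25668078070055, 199.27626365789328], [0.0, 0.0, 1.0]] -0.022305777279246805 {'tool_from_camera': array([[-1.15175320e-03,  9.47985025e-01,  3.18312844e-01,
        -8.41091406e-02],
       [-2.14113347e-04, -3.18313281e-01,  9.47985553e-01,
         2.09217845e-02],
       [ 9.99999314e-01,  1.02369037e-03,  5.69594588e-04,
         4.18742430e-06],
       [ 0.00000000e+00,  0.00000000e+00,  0.00000000e+00,
         1.00000000e+00]])}
```

View pics/scene0.png

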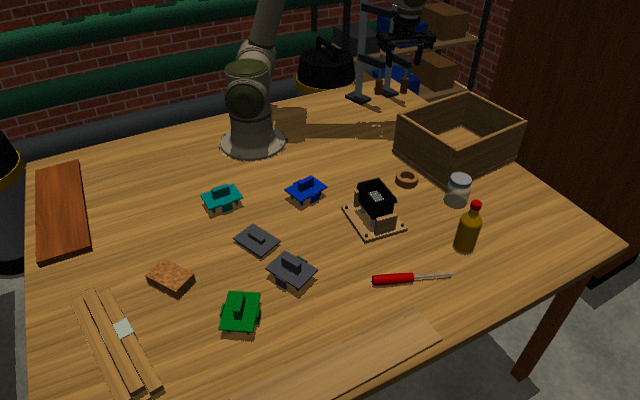

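View pics/top0.png

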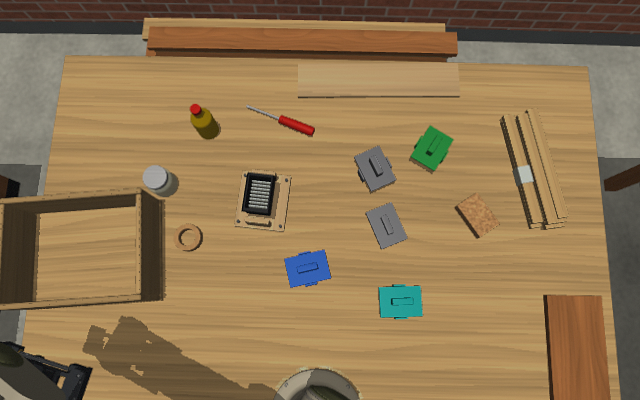

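View pics/wrist0.png

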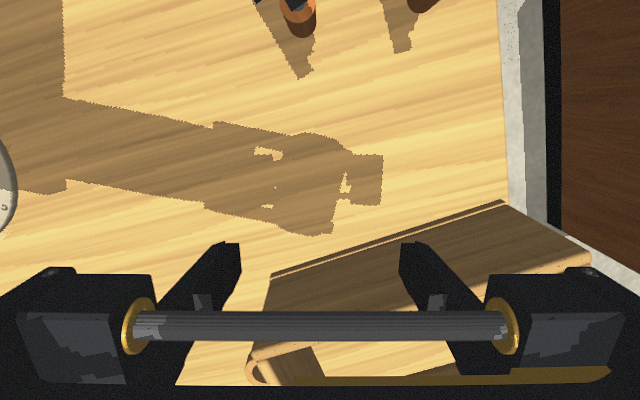

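Candidates in the top view: grey cover A (375,169), grey cover B (386,226), blue (307,268), turquoise (400,301) and green (431,149). A looks right because it has clip tabs and the tall rib. B looks flat, so it should be the plain lid. I'll check with a crop and measure.

```bash
cat > h.py <<'E'
import numpy as np,cv2,pickle
from scipy.spatial.transform import Rotation as Rn
def cam(c):
    """R,t world->cam"""
    if 'R' in c: return c['R'],c['t']
    T=np.eye(4);T[:3,:3]=Rn.from_quat(c['s']['ee_rot']).as_matrix();T[:3,3]=c['s']['ee_pos']
    W=np.linalg.inv(T@c['tool_from_camera']);return W[:3,:3],W[:3,3]
def slopes(c,uv):
    K=c['intrinsics'];p=(np.atleast_2d(uv).astype(float)-[K[0,2],K[1,2]])/K[0,0]
    q=p.copy()
    for _ in range(30): q=p/(1+c['k1']*(q**2).sum(1,keepdims=True))
    return q
def onplane(c,uv,z):
    R,t=cam(c);s=slopes(c,uv);d=np.c_[s,np.ones(len(s))]@R;o=-R.T@t
    return o+d*((z-o[2])/d[:,2])[:,None]
def proj(c,X):
    R,t=cam(c);p=np.atleast_2d(X)@R.T+t;s=p[:,:2]/p[:,2:];s=s*(1+c['k1']*(s**2).sum(1,keepdims=True))
    return s*c['intrinsics'][0,0]+[c['intrinsics'][0,2],c['intrinsics'][1,2]]
def cloud(c):
    R,t=cam(c);h,w=c['depth'].shape;uv=np.stack(np.meshgrid(np.arange(w),np.arange(h)),-1).reshape(-1,2)
    s=slopes(c,uv);z=c['depth'].reshape(-1,1);P=np.c_[s,np.ones(len(s))]*z
    X=(P-t)@R;X[z[:,0]<=0]=np.nan;return X.reshape(h,w,3)
E
python3 - <<'E'
from h import *
d=pickle.load(open('cap0.pkl','rb'))
a=cv2.resize(d['top']['frame'][130:260,335:465],None,fx=3,fy=3,interpolation=2)
b=cv2.resize(d['scene']['frame'][215:305,220:350],(390,270),interpolation=2)
e=cv2.resize(d['top']['frame'][160:240,225:305],(390,390),interpolation=2)
im=np.zeros((540,790,3),np.uint8);im[:390,:390]=a;im[:270,400:]=b;im[270:540,400:]=e[60:330]
cv2.imwrite('pics/crop0.png',im)
X=cloud(d['top'])
for n,(u,v) in dict(A=(375,169),B=(386,226),blue=(307,268),turq=(400,301),green=(431,149),bench=(340,330),box=(258,193)).items():
    w=X[v-18:v+18,u-18:u+18,2].ravel();print(n,X[v,u].round(3),np.nanpercentile(w,[2,20,50,80,98]).round(3))
c=d['top'];hsv=cv2.cvtColor(c['frame'],cv2.COLOR_BGR2HSV)
print(hsv[160,368],hsv[220,378])
for n,(u,v),zlo,zhi in(('A',(375,169),.028,.045),('Arib',(375,169),.055,.075),('B',(386,226),.01,.024)):
    m=np.zeros((400,640),np.uint8);sl=np.s_[v-30:v+30,u-30:u+30]
    m[sl]=((X[sl][...,2]>zlo)&(X[sl][...,2]<zhi))*255
    cs,_=cv2.findContours(m,0,2);k=max(cs,key=cv2.contourArea)
    zt=dict(A=.036,Arib=.066,B=.018)[n]
    P=onplane(c,k[:,0],zt)
    r=cv2.minAreaRect((P[:,:2]*1000).astype(np.float32));print(n,r)
E
```

```text
A [ 0.61  -0.135  0.066] [-0.002  0.029  0.037  0.04   0.069]
B [ 0.469 -0.166  0.034] [-0.002  0.005  0.019  0.022  0.035]
blue [0.355 0.03  0.066] [-0.001  0.034  0.037  0.04   0.068]
turq [ 0.282 -0.195  0.067] [-0.001  0.034  0.037  0.04   0.068]
green [ 0.666 -0.278  0.069] [-0.002  0.005  0.037  0.04   0.069]
bench [ 0.208 -0.055 -0.001] [-0.004 -0.001  0.001  0.003  0.005]
box [0.541 0.16  0.061] [0.01  0.049 0.07  0.103 0.11 ]
[ 0  0 96] [  0   0 117]
A ((621.7879638671875, -136.59500122070312), (104.34546661376953, 85.62899780273438), 26.233766555786133)
Arib ((620.859619140625, -136.14553833007812), (51.35145950317383, 17.426292419433594), 25.838218688964844)
B ((474.76507568359375, -169.21823120117188), (103.98677825927734, 74.48869323730469), 23.60680389404297)
```

View pics/crop0.png

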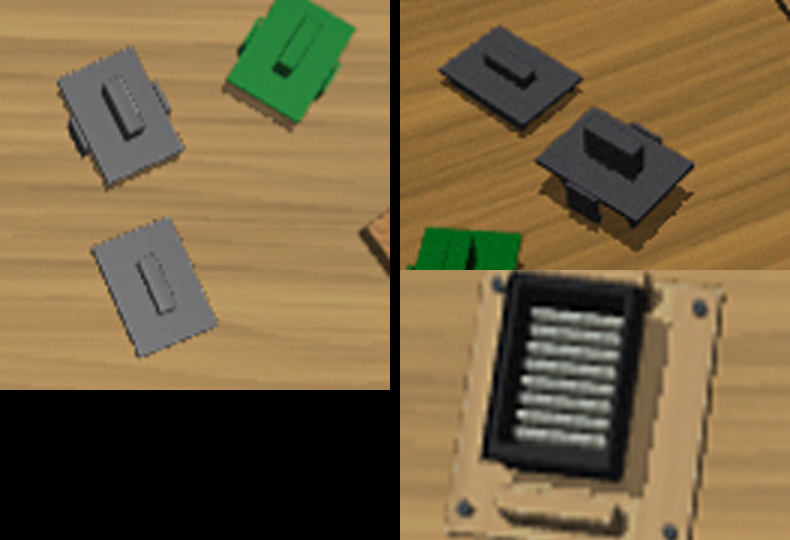

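A is the one: clip tabs show at both sides and its rib top is at 66 mm, while B's is at 34 mm with no clips. Next I'll measure the box rim.

```bash
python3 - <<'E'
from h import *
d=pickle.load(open('cap0.pkl','rb'))
s=d['wrist']['s'];R=Rn.from_quat(s['ee_rot']).as_matrix();print('tool axes cols',R.round(3).tolist())
for cn,(u,v) in (('top',(258,193)),('scene',(377,195))):
    c=d[cn];X=cloud(c);w=45
    m=np.zeros((400,640),np.uint8);sl=np.s_[v-w:v+w,u-w:u+w]
    g=c['frame'].max(2)
    m[sl]=((np.abs(X[sl][...,2]-.106)<.006)&(g[sl]<80))*255
    print(cn,(m>0).sum(), 'z med',np.nanmedian(X[m>0][:,2]))
    cs,h=cv2.findContours(m,cv2.RETR_EXTERNAL,2);k=max(cs,key=cv2.contourArea)
    P=onplane(c,k[:,0],.106);print(cv2.minAreaRect((P[:,:2]*1000).astype(np.float32)))
    cs,h=cv2.findContours(m,cv2.RETR_CCOMP,2)
    for i,k in enumerate(cs):
        if h[0][i][3]>=0 and cv2.contourArea(k)>100:
            P=onplane(c,k[:,0],.106);print(' hole',cv2.minAreaRect((P[:,:2]*1000).astype(np.float32)))
    cv2.imwrite(f'pics/m_{cn}.png',cv2.resize(np.hstack([m[sl],g[sl]]),None,fx=4,fy=4,interpolation=0))
E
```

```text
tool axes cols [[0.969, -0.0, 0.247], [-0.247, -0.001, 0.969], [-0.0, -1.0, -0.001]]
top 340 z med 0.10612541436999812
((531.2611694335938, 153.30604553222656), (67.82939910888672, 95.14410400390625), 84.6242904663086)
 hole ((532.3195190429688, 154.25738525390625), (57.84888458251953, 85.0819091796875), 85.00630187988281)
scene 267 z med 0.10479387754808471
((533.5960083007812, 150.2845458984375), (68.74700164794922, 101.16512298583984), 84.39424896240234)
 hole ((532.8056640625, 153.34210205078125), (56.29023742675781, 82.31008911132812), 84.65953826904297)
```

View pics/m_top.png

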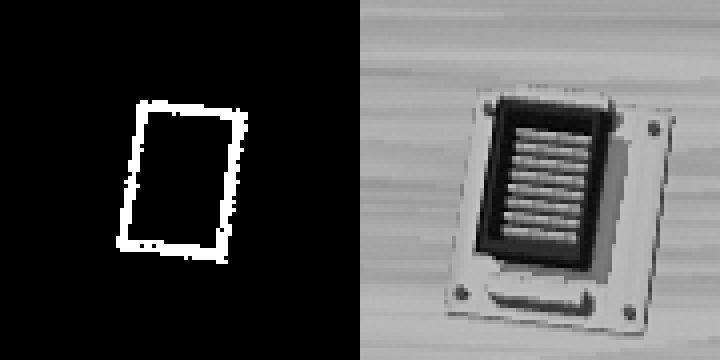

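Call:
move_arm(moves=[3.7,0,-2.9,0,8.8,3.7,0,-2.9,0,8.8,3.7,0,-2.9,0,8.8,3.7,0,-2.9,0,8.8,3.7,0,-2.9,0,8.8])

```text
clock: 0.65
ee_pos: [0.2738, 0.3209, 0.4047]
ee_rot: [0.702, -0.088, 0.088, -0.702]
force: [0.8, -0.2, -0.5]
finger_gap: 0.088
```

Call:
move_arm(moves=[3.7,0,-2.9,0,8.8,3.7,0,-2.9,0,8.8,3.7,0,-2.9,0,8.8,3.7,0,-2.9,0,8.8,3.7,0,-2.9,0,8.8])

```text
clock: 1.15
ee_pos: [0.4174, 0.1344, 0.4047]
ee_rot: [-0.702, 0.088, -0.088, 0.702]
force: [-0.3, 1.0, 0.2]
finger_gap: 0.0879
```

Call:
move_arm(moves=[3.7,0,-2.9,0,8.8,3.7,0,-2.9,0,8.8,3.7,0,-2.9,0,8.8,3.7,0,-2.9,0,8.8,3.7,0,-2.9,0,8.8])

```text
clock: 1.65
ee_pos: [0.5609, -0.0518, 0.4045]
ee_rot: [-0.702, 0.088, -0.088, 0.702]
force: [0.7, 0.5, 0.4]
finger_gap: 0.088
```

Call:
move_arm(moves=[0,1,0,-8,8.8,0,1,0,-8,8.8,0,1,0,-8,8.8,0,1,0,-8,8.8,0,1,0,-8,8.8])

```text
clock: 2.15
ee_pos: [0.56, -0.05, 0.354]
ee_rot: [-0.689, -0.159, 0.159, 0.689]
force: [0.5, 0.1, -0.2]
finger_gap: 0.088
```

```bash
cat > snap.py <<'E'
from h import *
from workcell import manip,optics
def snap(n,fn=None):
    s=manip.get_state();c=optics.capture(n);c['s']=s
    if fn: cv2.imwrite('pics/'+fn,c['frame'])
    return c
def toolvec(s,dw): return Rn.from_quat(s['ee_rot']).as_matrix().T@np.array(dw)*100
def ang(s): R=Rn.from_quat(s['ee_rot']).as_matrix();return np.degrees(np.arctan2(R[1,0],R[0,0]))
def rects(X,c,reg,zlo,zhi,zt):
    m=((X[...,2]>zlo)&(X[...,2]<zhi)&(np.abs(X[...,0]-reg[0])<reg[2])&(np.abs(X[...,1]-reg[1])<reg[2])).astype(np.uint8)*255
    m=cv2.morphologyEx(m,cv2.MORPH_OPEN,np.ones((2,2)))
    cs,_=cv2.findContours(m,0,1);k=max(cs,key=cv2.contourArea)
    P=onplane(c,k[:,0],zt);return cv2.minAreaRect((P[:,:2]*1000).astype(np.float32))
E
python3 - <<'E'
from snap import *
c=snap('wrist','w1.png');s=c['s'];X=cloud(c)
print(ang(s),toolvec(s,np.array([.621,-.136,.354])-s['ee_pos']))
print('rib',rects(X,c,(.621,-.136,.07),.055,.08,.066));print('plate',rects(X,c,(.621,-.136,.08),.028,.045,.036))
E
```

```text
26.016518007895186 [ 1.70945704e+00 -3.53861565e-03 -1.04040045e+01]
rib ((616.8154907226562, -133.71200561523438), (50.91710662841797, 18.08443832397461), 26.313594818115234)
plate ((618.4495239257812, -134.57620239257812), (103.17906951904297, 84.8870849609375), 26.184146881103516)
```

View pics/w1.png

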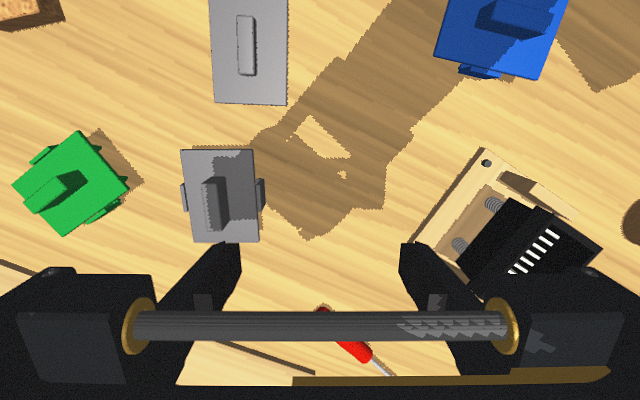

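Wrist view: grey cover at (218,195), clips at its left and right edges, rib parallel to the fingers' plane. I'll move over it and come down partway.

Call:
move_arm(moves=[0.4,0,-3.4,0,8.8,0.4,0,-3.4,0,8.8,0.4,1,-3.3,0,8.8,0.3,3,0,0,8.8,0,3,0,0,8.8])

```text
clock: 2.7
ee_pos: [0.6177, -0.1353, 0.2838]
ee_rot: [0.69, 0.156, -0.156, -0.69]
force: [1.2, 0.6, -0.5]
finger_gap: 0.0881
```

```bash
python3 - <<'E'
from snap import *
c=snap('wrist','w2.png');s=c['s'];X=cloud(c)
print(ang(s),s['ee_pos'])
print('rib',rects(X,c,(.621,-.136,.05),.058,.08,.066));print('plate',rects(X,c,(.621,-.136,.08),.028,.045,.036))
E
```

```text
25.460475407346966 [ 0.6176634  -0.13527701  0.28381945]
rib ((617.9705200195312, -136.478271484375), (51.11321258544922, 15.691081047058105), 26.041643142700195)
plate ((618.98486328125, -135.9197998046875), (103.56531524658203, 83.93457794189453), 25.564571380615234)
```

View pics/w2.png

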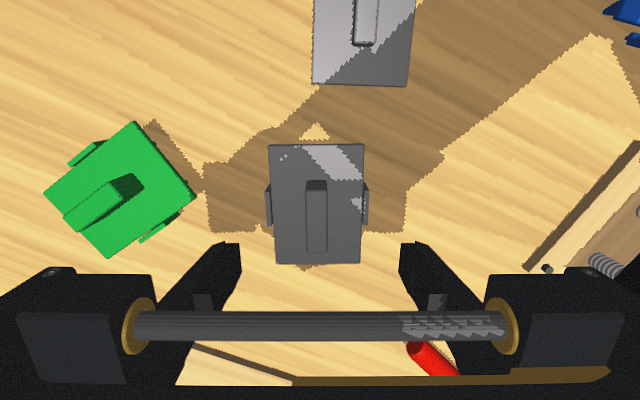

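The rib sits at (316,215), centred between the fingers and within about 1 mm. Going down to grip.

Call:
move_arm(moves=[0,2.5,-0.1,0,8.8,0,2.5,0,0,8.8,0,1.8,0,0,8.8,0,0.7,0,0,8.8,0,0.2,0,0,8.8])

```text
clock: 3.25
ee_pos: [0.6179, -0.1354, 0.2079]
ee_rot: [-0.689, -0.157, 0.157, 0.69]
force: [-0.0, -0.3, -0.1]
finger_gap: 0.0881
```

Call:
move_arm(moves=[0,0,0,0,4,0,0,0,0,2.2,0,0,0,0,1,0,0,0,0,0.5,0,0,0,0,0.5], newtons=55)

```text
clock: 3.75
ee_pos: [0.6178, -0.1354, 0.208]
ee_rot: [0.689, 0.157, -0.157, -0.689]
force: [-0.0, 0.1, -1.1]
finger_gap: 0.0501
```

Call:
move_arm(moves=[0,0,0,0,0.5,0,0,0,0,0.5,0,0,0,0,0.5])

```text
clock: 4.05
ee_pos: [0.6178, -0.1354, 0.2077]
ee_rot: [-0.689, -0.157, 0.157, 0.689]
force: [1.1, 0.8, -0.0]
finger_gap: 0.0264
```

Call:
move_arm(moves=[0,0,0,0,0.5,0,0,0,0,0.5,0,0,0,0,0.5,0,0,0,0,0.5])

```text
clock: 4.45
ee_pos: [0.6178, -0.1355, 0.2077]
ee_rot: [0.689, 0.157, -0.157, -0.689]
force: [-0.2, -1.1, -0.1]
finger_gap: 0.0158
```

Call:
move_arm(moves=[0,-0.5,0,0,0.5,0,-2,0,0,0.5,0,-4,0,0,0.5,0,-4,0,0,0.5,0,-4,0,0,0.5])

```text
clock: 4.95
ee_pos: [0.6175, -0.1352, 0.3544]
ee_rot: [-0.689, -0.157, 0.157, 0.69]
force: [1.3, -0.7, -2.1]
finger_gap: 0.0153
```

```bash
python3 - <<'E'
from snap import *
c=snap('wrist','w3.png');s=c['s'];snap('scene','s3.png')
print(ang(s),s['ee_pos'],s['force'],s['torque'],s['finger_gap'])
E
```

```text
25.69420999677 [ 0.61748339 -0.13520416  0.35441957] [ 1.26101591 -0.66878765 -2.13389154] [ 0.05692145 -0.02192    -0.06629629] 0.01534781242814402
```

View pics/w3.png

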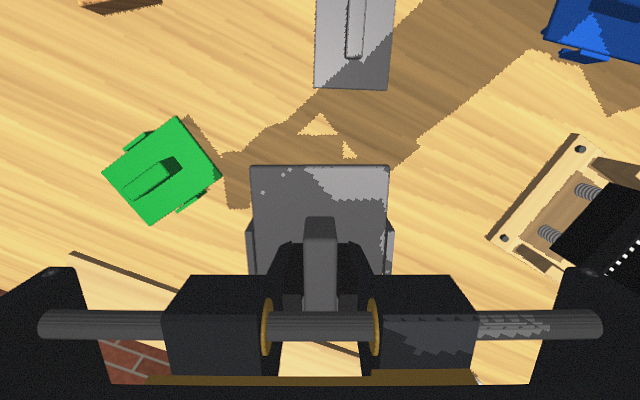

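View pics/s3.png

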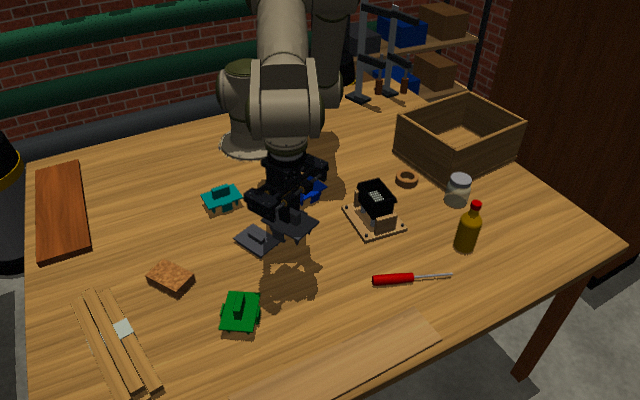

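Held (gap 15 mm). Now I'll turn to the box heading and move to a spot where the wrist camera sees the box.

Call:
move_arm(moves=[0,0,0,7.8,0.5,0,0,0,7.8,0.5,0,0,0,7.8,0.5,0,0,0,7.5,0.5])

```text
clock: 5.45
ee_pos: [0.6176, -0.1353, 0.3515]
ee_rot: [-0.706, 0.035, -0.033, 0.707]
force: [-0.6, -0.0, -1.0]
finger_gap: 0.0157
```

Call:
move_arm(moves=[0.2,0,3,0,0.5,0.2,0,4.5,0,0.5,0.2,0,4.5,0,0.5,0.2,0,4.5,0,0.5,0,0,4.5,0,0.5])

```text
clock: 5.95
ee_pos: [0.6447, 0.0748, 0.3516]
ee_rot: [-0.706, 0.033, -0.032, 0.706]
force: [0.2, 0.1, -1.9]
finger_gap: 0.0156
```

Call:
move_arm(moves=[0,0,4.5,0,0.5,0,0,2.7,0,0.5,0,0,0,0,0.5,0,0,0,0,0.5])

```text
clock: 6.35
ee_pos: [0.6512, 0.1448, 0.3516]
ee_rot: [0.707, -0.032, 0.031, -0.706]
force: [-0.2, -0.6, -2.4]
finger_gap: 0.0155
```

```bash
python3 - <<'E'
from snap import *
c=snap('wrist','w4.png');s=c['s'];X=cloud(c);pickle.dump(c,open('w4.pkl','wb'))
print(ang(s),s['ee_pos'],s['force'],s['finger_gap'])
g=c['frame'].max(2)
m=((np.abs(X[...,2]-.106)<.006)&(np.hypot(X[...,0]-.532,X[...,1]-.1535)<.07)).astype(np.uint8)*255
cs,h=cv2.findContours(m,cv2.RETR_CCOMP,1)
for i,k in enumerate(cs):
    if cv2.contourArea(k)>300: print(h[0][i][3],cv2.minAreaRect((onplane(c,k[:,0],.106)[:,:2]*1000).astype(np.float32)))
cv2.imwrite('pics/m4.png',m)
E
```

```text
-5.164463225166189 [0.65122414 0.14483572 0.35164346] [-0.21769323 -0.58245032 -2.35790576] 0.015547214342154135
-1 ((541.0120239257812, 154.04718017578125), (64.9796142578125, 72.4057388305664), 84.8951187133789)
```

View pics/w4.png

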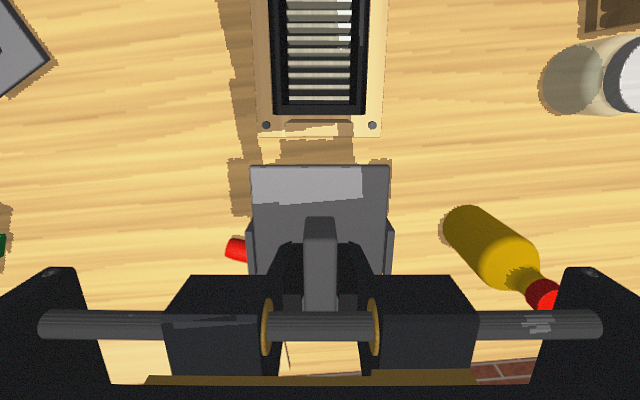

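The box is at (318,50) with its far end cut off, and the cover edge is at row 165. I'll back up 3.5 cm to see the whole rim.

Call:
move_arm(moves=[-2,0,0,0,0.5,-1.5,0,0,0,0.5,0,0,0,0,0.5,0,0,0,0,0.5])

```text
clock: 6.8
ee_pos: [0.6168, 0.1468, 0.3529]
ee_rot: [0.706, -0.032, 0.033, -0.706]
force: [0.6, 0.5, -0.9]
finger_gap: 0.0157
```

```bash
python3 - <<'E'
from snap import *
c=snap('wrist','w5.png');s=c['s'];X=cloud(c);pickle.dump(c,open('w5.pkl','wb'))
print(ang(s),s['ee_pos'],s['force'],s['finger_gap'])
m=((np.abs(X[...,2]-.106)<.006)&(np.hypot(X[...,0]-.532,X[...,1]-.1535)<.07)).astype(np.uint8)*255
cs,h=cv2.findContours(m,cv2.RETR_CCOMP,1)
for i,k in enumerate(cs):
    if cv2.contourArea(k)>300: print(h[0][i][3],cv2.minAreaRect((onplane(c,k[:,0],.106)[:,:2]*1000).astype(np.float32)))
# plate top in tool frame
R=Rn.from_quat(s['ee_rot']).as_matrix();Y=(X-s['ee_pos'])@R
print('z rim depth',np.nanmedian(X[m>0][:,2]))
m2=(np.abs(Y[...,1]-.171)<.006)&(np.abs(Y[...,2])<.06)&(np.abs(Y[...,0])<.07)
m2=m2.astype(np.uint8)*255
y=np.where(m2>0);print('plate rows',y[0].min(),y[0].max(),'tooly',np.median(Y[m2>0][:,1]))
for r in range(y[0].min()+2,260,8):
    q=Y[r][m2[r]>0];print(r,q[:,2].min().round(4),q[:,2].max().round(4),q[:,0].mean().round(4),q[:,1].mean().round(4))
print('front edge',[Y[:,cx][m2[:,cx]>0][:,0].min().round(4) for cx in range(260,381,20)])
cv2.imwrite('pics/m5.png',np.hstack([m,m2])[::1])
E
```

```text
-5.292599254962925 [0.61683368 0.14681523 0.35292722] [ 0.55373939  0.51486822 -0.90110994] 0.01574796100533133
-1 ((529.6181030273438, 154.9449005126953), (64.62779998779297, 95.55229187011719), 84.77794647216797)
0 ((529.8082885742188, 154.91453552246094), (54.366249084472656, 81.38714599609375), 84.82190704345703)
z rim depth 0.1048687127244321
plate rows 164 310 tooly 0.17252005956267397
166 -0.036 0.0364 -0.0512 0.1734
174 -0.0367 0.0363 -0.0471 0.1725
182 -0.0366 0.0363 -0.0428 0.1724
190 -0.037 0.0368 -0.0384 0.1726
198 -0.0369 0.0364 -0.0339 0.1725
206 -0.0363 0.0364 -0.0293 0.1726
214 -0.0369 0.0367 -0.0247 0.1725
222 -0.0367 0.0361 -0.02 0.1725
230 -0.0415 0.0421 -0.0151 0.1728
238 -0.0413 0.0422 -0.0103 0.1725
246 -0.0423 0.042 -0.0053 0.1725
254 -0.0418 0.0419 -0.0001 0.1725
front edge [np.float64(-0.0516), np.float64(-0.0513), np.float64(-0.0516), np.float64(-0.0515), np.float64(-0.0513), np.float64(-0.0516), np.float64(-0.0514)]
```

View pics/w5.png

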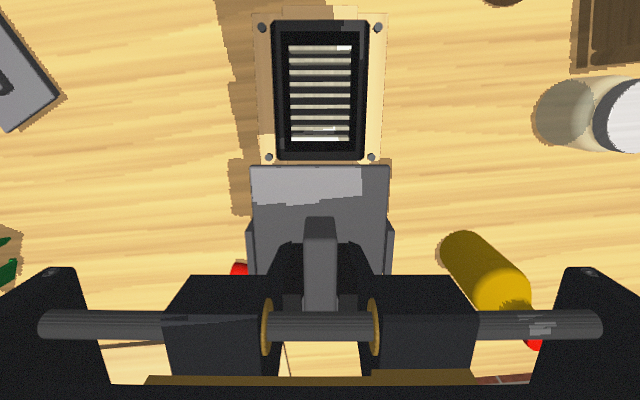

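The mouth is at (319,90), and its hole measures 81.4x54.4 mm, matching the spec. The wrist and bias-corrected top estimates agree to about 1 mm. I'll move over it, then check from outside before inserting.

Call:
move_arm(moves=[-3,0,0,0,0.5,-3,0,0,0,0.5,-2,0,0,0,0.5,-0.8,0,0,0,0.5,0,0,0,0,0.5])

```text
clock: 7.35
ee_pos: [0.529, 0.1557, 0.353]
ee_rot: [-0.706, 0.032, -0.032, 0.706]
force: [1.0, 0.7, -1.3]
finger_gap: 0.0157
```

Call:
move_arm(moves=[0,1,0,0,0.5,0,1,0,0,0.5,0,0.6,0,0,0.5,0,0,0,0,0.5,0,0,0,0,0.5])

```text
clock: 7.85
ee_pos: [0.5291, 0.1558, 0.3265]
ee_rot: [0.706, -0.032, 0.032, -0.706]
force: [0.1, 0.3, -1.4]
finger_gap: 0.0156
```

```bash
python3 - <<'E'
from snap import *
c=snap('scene');s=c['s'];t=snap('top')
print(ang(s),s['ee_pos'],s['force'],s['finger_gap'])
print(toolvec(s,np.array([.5296,.1547,0])-s['ee_pos']*[1,1,0]))
a=cv2.resize(c['frame'][140:250,310:440],(650,550),interpolation=2)
cv2.imwrite('pics/s6.png',cv2.convertScaleAbs(a,alpha=1.8))
E
```

```text
-5.216751972570948 [0.52909996 0.15582969 0.32654876] [ 0.14117132  0.31062994 -1.4442803 ] 0.015567270024632263
[ 6.00688472e-02 -7.34531794e-06 -1.07954506e-01]
```

View pics/s6.png

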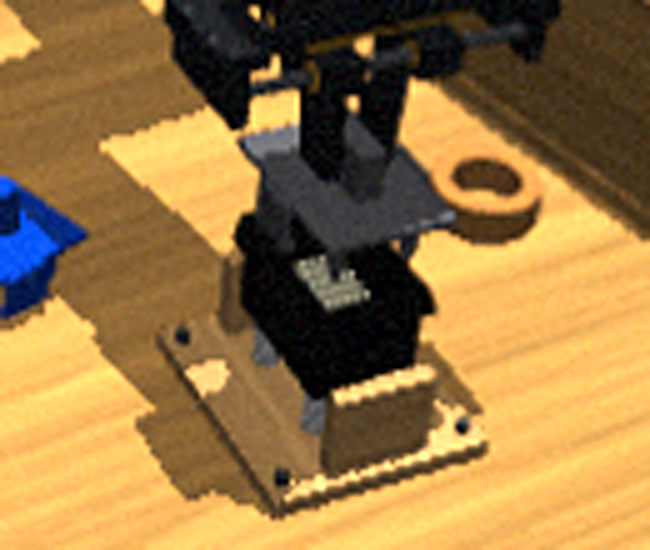

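The cover hangs squarely above the mouth. I'll trim 1 mm sideways and lower slowly, watching the force.

Call:
move_arm(moves=[0.05,0,-0.1,0,0.5,0,0.5,0,0,0.5,0,0.5,0,0,0.5,0,0.3,0,0,0.5,0,0,0,0,0.5], newtons=60)

```text
clock: 8.45
ee_pos: [0.5292, 0.1548, 0.3131]
ee_rot: [0.706, -0.033, 0.032, -0.706]
force: [0.4, 0.3, -2.0]
finger_gap: 0.0155
```

Call:
move_arm(moves=[0,0.3,0,0,0.5,0,0.3,0,0,0.5,0,0.2,0,0,0.5,0,0,0,0,0.5])

```text
clock: 8.85
ee_pos: [0.5292, 0.1548, 0.3054]
ee_rot: [0.706, -0.032, 0.032, -0.706]
force: [-0.4, 0.1, -1.3]
finger_gap: 0.0158
```

Call:
move_arm(moves=[0,0.2,0,0,0.5,0,0.2,0,0,0.5,0,0.2,0,0,0.5,0,0,0,0,0.5])

```text
clock: 9.25
ee_pos: [0.5293, 0.1549, 0.2999]
ee_rot: [-0.706, 0.032, -0.032, 0.706]
force: [-0.6, 1.2, 1.2]
finger_gap: 0.0156
```

Call:
move_arm(moves=[0,0.2,0,0,0.5,0,0.2,0,0,0.5,0,0,0,0,0.5])

```text
clock: 9.55
ee_pos: [0.5294, 0.1548, 0.2959]
ee_rot: [-0.706, 0.032, -0.033, 0.706]
force: [0.8, 1.3, 4.1]
finger_gap: 0.0153
```

Call:
move_arm(moves=[0,0.2,0,0,0.5,0,0.2,0,0,0.5,0,0,0,0,0.5])

```text
clock: 9.85
ee_pos: [0.5294, 0.1548, 0.292]
ee_rot: [-0.706, 0.032, -0.033, 0.706]
force: [0.2, 1.1, 5.4]
finger_gap: 0.0151
```

Call:
move_arm(moves=[0,0.2,0,0,0.5,0,0.2,0,0,0.5,0,0,0,0,0.5])

```text
clock: 10.15
ee_pos: [0.5295, 0.1548, 0.2883]
ee_rot: [-0.706, 0.032, -0.033, 0.706]
force: [0.3, 1.0, 7.8]
finger_gap: 0.0158
```

```bash
python3 - <<'E'
from snap import *
c=snap('scene');s=c['s']
print(ang(s),s['ee_pos'],s['force'],s['torque'],s['finger_gap'])
a=cv2.resize(c['frame'][140:250,310:440],(650,550),interpolation=2)
cv2.imwrite('pics/s7.png',cv2.convertScaleAbs(a,alpha=1.8))
E
```

```text
-5.211595600671259 [0.52948671 0.15484091 0.28825183] [0.2815652  1.02764491 7.82668318] [ 0.23137627 -0.00778056  0.08791846] 0.015789656126127007
```

View pics/s7.png

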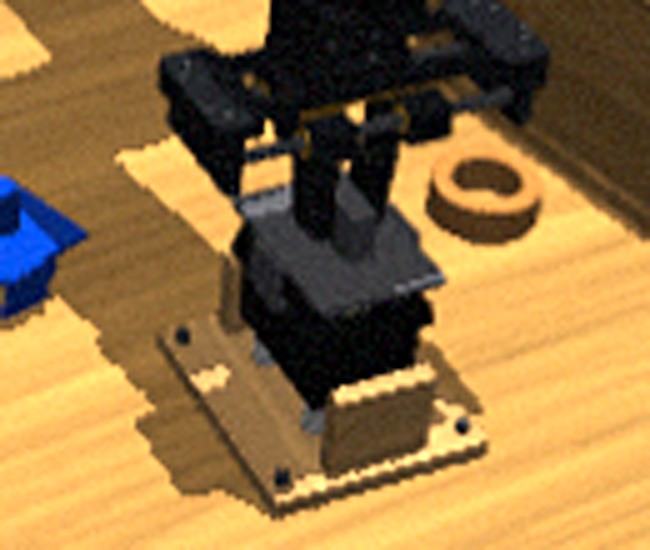

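Call:
move_arm(moves=[0,0.2,0,0,0.5,0,0.2,0,0,0.5,0,0,0,0,0.5])

```text
clock: 10.5
ee_pos: [0.5296, 0.1548, 0.2845]
ee_rot: [-0.706, 0.031, -0.033, 0.706]
force: [-0.2, 1.1, 8.6]
finger_gap: 0.0155
```

Call:
move_arm(moves=[0,0.2,0,0,0.5,0,0.1,0,0,0.5,0,0,0,0,0.5])

```text
clock: 10.8
ee_pos: [0.5295, 0.1548, 0.2812]
ee_rot: [-0.706, 0.032, -0.033, 0.706]
force: [0.5, -0.6, 4.8]
finger_gap: 0.0156
```

Call:
move_arm(moves=[0,0.15,0,0,0.5,0,0.15,0,0,0.5,0,0,0,0,0.5])

```text
clock: 11.1
ee_pos: [0.5295, 0.1547, 0.2779]
ee_rot: [0.706, -0.032, 0.033, -0.706]
force: [0.0, 0.4, 5.9]
finger_gap: 0.0156
```

```bash
cat > look.py <<'E'
import sys
from snap import *
c=snap('scene');s=c['s']
print(ang(s),s['ee_pos'],s['force'],s['torque'],s['finger_gap'])
a=cv2.resize(c['frame'][150:240,330:430],(720,600)[:2],interpolation=2)[:600]
cv2.imwrite('pics/'+sys.argv[1],cv2.convertScaleAbs(a,alpha=2.2))
w=snap('wrist');cv2.imwrite('pics/w_'+sys.argv[1],w['frame']);pickle.dump((c,w),open(sys.argv[1]+'.pkl','wb'))
X=cloud(w);R=Rn.from_quat(s['ee_rot']).as_matrix();Y=(X-s['ee_pos'])@R
m2=(np.abs(Y[...,1]-.171)<.012)&(np.abs(Y[...,2])<.034)&(Y[...,0]<-.025)&(Y[...,0]>-.05)
y=Y[m2];A=np.c_[y[:,0],y[:,2],np.ones(len(y))];print('plate top fit (slope x,z, tooly@centre)',np.linalg.lstsq(A,y[:,1],rcond=None)[0], 'n',len(y))
E
python3 look.py s8.png
```

```text
-5.2206526429048585 [0.52946062 0.15467773 0.27789466] [0.03635906 0.36030872 5.90668917] [ 0.06787643 -0.12146027  0.07575315] 0.015575460405646424
plate top fit (slope x,z, tooly@centre) [0.00144293 0.00217004 0.17241122] n 5727
```

View pics/s8.png

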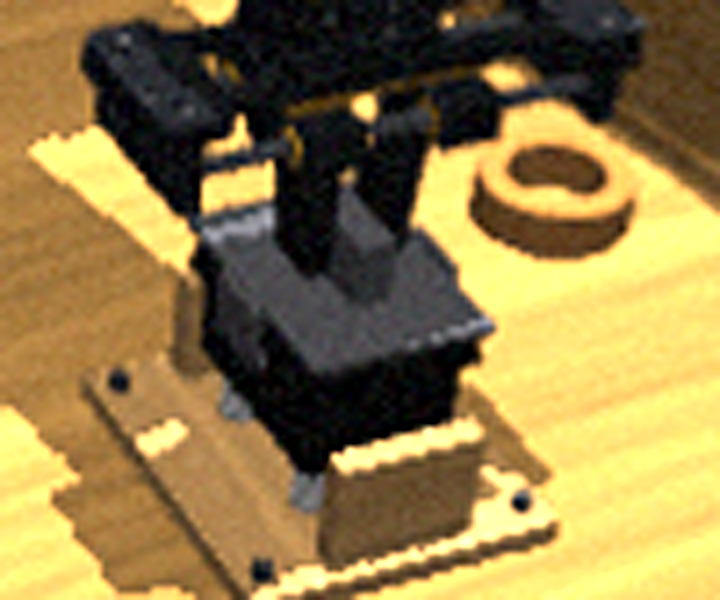

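View pics/w_s8.png

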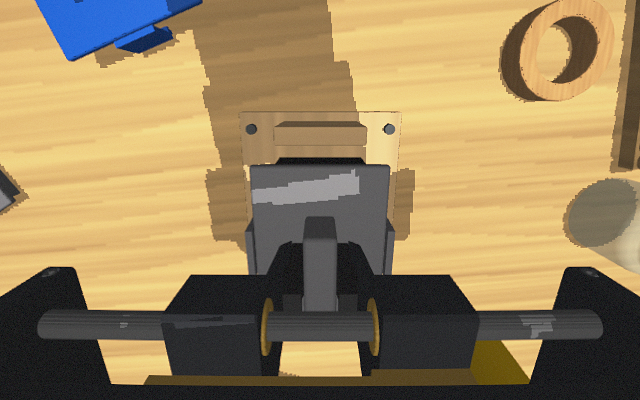

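Grip hasn't slipped and the plate is level. The force dropped from about 10 to 6 N, so a snap is possible. I'll press on carefully to see which.

Call:
move_arm(moves=[0,0.15,0,0,0.5,0,0.15,0,0,0.5,0,0,0,0,0.5])

```text
clock: 11.5
ee_pos: [0.5294, 0.1547, 0.2751]
ee_rot: [0.706, -0.032, 0.033, -0.706]
force: [-1.4, -1.1, 8.7]
finger_gap: 0.0158
```

Call:
move_arm(moves=[0,0.15,0,0,0.5,0,0.15,0,0,0.5,0,0,0,0,0.5])

```text
clock: 11.8
ee_pos: [0.5294, 0.1547, 0.2724]
ee_rot: [0.706, -0.032, 0.033, -0.706]
force: [-1.3, -0.3, 11.8]
finger_gap: 0.0154
```

Call:
move_arm(moves=[0,0.15,0,0,0.5,0,0.1,0,0,0.5,0,0,0,0,0.5])

```text
clock: 12.1
ee_pos: [0.5294, 0.1547, 0.2702]
ee_rot: [0.706, -0.032, 0.033, -0.706]
force: [-2.6, -1.3, 14.5]
finger_gap: 0.0159
```

```bash
python3 look.py s9.png
```

```text
-5.218499749074559 [0.52943201 0.1546632  0.27018259] [-2.6440952  -1.26608218 14.47297868] [0.07097598 0.37926276 0.02027219] 0.01585413357069307
plate top fit (slope x,z, tooly@centre) [-2.15979331e-03  7.70792163e-05  1.72262885e-01] n 5750
```

View pics/s9.png

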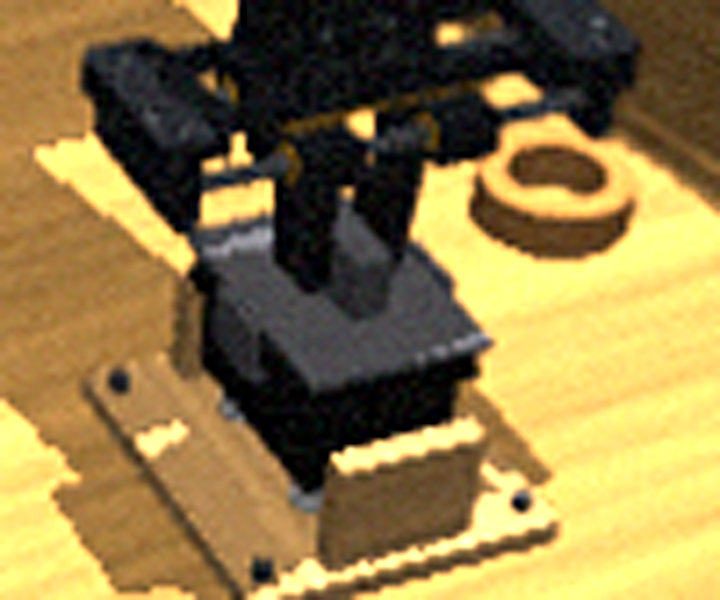

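The stiffness is now a steady 1.15 N/mm and matches the sink with the gap at about 0. I'll press a little more to make sure, then rise and see whether the clips hold.

Call:
move_arm(moves=[0,0.15,0,0,0.5,0,0.15,0,0,0.5,0,0,0,0,0.5])

```text
clock: 12.5
ee_pos: [0.5294, 0.1547, 0.2674]
ee_rot: [0.706, -0.032, 0.033, -0.706]
force: [-4.3, -1.4, 15.9]
finger_gap: 0.0155
```

Call:
move_arm(moves=[0,0.1,0,0,0.5,0,0.1,0,0,0.5,0,0,0,0,0.5])

```text
clock: 12.8
ee_pos: [0.5294, 0.1547, 0.2656]
ee_rot: [0.706, -0.032, 0.033, -0.706]
force: [-4.4, -2.9, 17.7]
finger_gap: 0.0153
```

Call:
move_arm(moves=[0,-0.3,0,0,0.5,0,-0.4,0,0,0.5,0,-0.4,0,0,0.5,0,-0.3,0,0,0.5,0,0,0,0,0.5])

```text
clock: 13.3
ee_pos: [0.5294, 0.1547, 0.2788]
ee_rot: [0.706, -0.032, 0.033, -0.706]
force: [0.2, -0.2, 6.3]
finger_gap: 0.0156
```

Call:
move_arm(moves=[0,-0.2,0,0,0.5,0,-0.1,0,0,0.5,0,0,0,0,0.5])

```text
clock: 13.6
ee_pos: [0.5294, 0.1547, 0.2813]
ee_rot: [0.706, -0.032, 0.032, -0.706]
force: [2.0, -1.2, 4.0]
finger_gap: 0.0153
```

```bash
python3 look.py s10.png
```

```text
-5.214831742901245 [0.52939357 0.15473458 0.28130676] [ 2.01648733 -1.18017374  3.96975297] [ 0.02164301 -0.39875238  0.02357363] 0.015328608539506045
plate top fit (slope x,z, tooly@centre) [0.00159421 0.00397447 0.17260859] n 5737
```

View pics/s10.png

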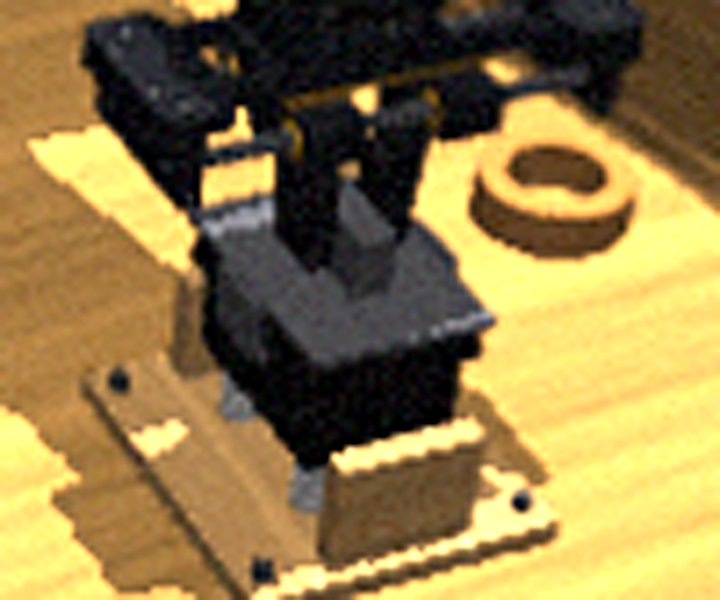

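Call:
move_arm(moves=[0,-0.2,0,0,0.5,0,-0.1,0,0,0.5,0,0,0,0,0.5])

```text
clock: 14.0
ee_pos: [0.5289, 0.1549, 0.2837]
ee_rot: [0.706, -0.033, 0.031, -0.706]
force: [-0.6, -0.7, 0.4]
finger_gap: 0.0153
```

Call:
move_arm(moves=[0,-0.1,0,0,0.5,0,-0.1,0,0,0.5,0,0,0,0,0.5])

```text
clock: 14.3
ee_pos: [0.5289, 0.1548, 0.2848]
ee_rot: [0.706, -0.033, 0.031, -0.706]
force: [1.8, 0.4, -14.9]
finger_gap: 0.0157
```

The tug test gives −15 N and the cover won't lift, so the clips are holding. I'll ease back to neutral and release.

Call:
move_arm(moves=[0,0.15,0,0,0.5,0,0.05,0,0,0.5,0,0,0,0,0.5])

```text
clock: 14.6
ee_pos: [0.5292, 0.1548, 0.2845]
ee_rot: [0.706, -0.032, 0.032, -0.706]
force: [-0.8, -0.6, -4.1]
finger_gap: 0.0159
```

Call:
move_arm(moves=[0,0,0,0,2,0,0,0,0,4,0,0,0,0,5,0,0,0,0,5,0,0,0,0,5])

```text
clock: 15.1
ee_pos: [0.5293, 0.1548, 0.2844]
ee_rot: [-0.706, 0.032, -0.032, 0.706]
force: [-0.5, 0.3, 0.1]
finger_gap: 0.0488
```

Call:
move_arm(moves=[0,-0.5,0,0,5,0,-1.5,0,0,5,0,-3,0,0,5,0,-4,0,0,5,0,-3,0,0,5])

```text
clock: 15.6
ee_pos: [0.5291, 0.1548, 0.4069]
ee_rot: [-0.706, 0.031, -0.033, 0.706]
force: [-0.5, 0.6, 0.4]
finger_gap: 0.0498
```

Call:
move_arm(moves=[3,0,0,0,5,3,0,0,0,5,2,0,0,0,5,0,0,0,0,5,0,0,0,0,5])

```text
clock: 16.1
ee_pos: [0.6086, 0.1476, 0.4041]
ee_rot: [-0.706, 0.032, -0.032, 0.706]
force: [0.4, -0.2, -0.1]
finger_gap: 0.05
```

```bash
python3 - <<'E'
from snap import *
c=snap('scene');s=c['s']
print(ang(s),s['ee_pos'],s['force'],s['finger_gap'])
a=cv2.resize(c['frame'][150:240,330:430],(660,600),interpolation=2)
cv2.imwrite('pics/s11.png',cv2.convertScaleAbs(a,alpha=2.2))
w=snap('wrist','w11.png');X=cloud(w)
m=(np.abs(X[...,2]-.112)<.012)&(np.hypot(X[...,0]-.53,X[...,1]-.155)<.09)
y=X[m];y=y[np.abs(y[:,2]-np.median(y[:,2]))<.004]
f=np.linalg.lstsq(np.c_[y[:,:2]-[.53,.155],np.ones(len(y))],y[:,2],rcond=None)[0];print('plate top: slopes,z',f)
print('rib',rects(X,w,(.53,.155,.05),.133,.155,.142));print('plate',rects(X,w,(.53,.155,.08),.104,.122,.112))
E
```

```text
-5.2111386434746345 [0.60856423 0.14764235 0.40410058] [ 0.36896872 -0.20719357 -0.08495512] 0.05003174385272744
plate top: slopes,z [-5.48534870e-05  3.27810206e-04  1.11092294e-01]
rib ((530.122314453125, 155.45718383789062), (15.311751365661621, 49.1915397644043), 85.47032928466797)
plate ((530.8475341796875, 155.6698760986328), (84.05093383789062, 102.68611907958984), 84.87212371826172)
```

View pics/s11.png

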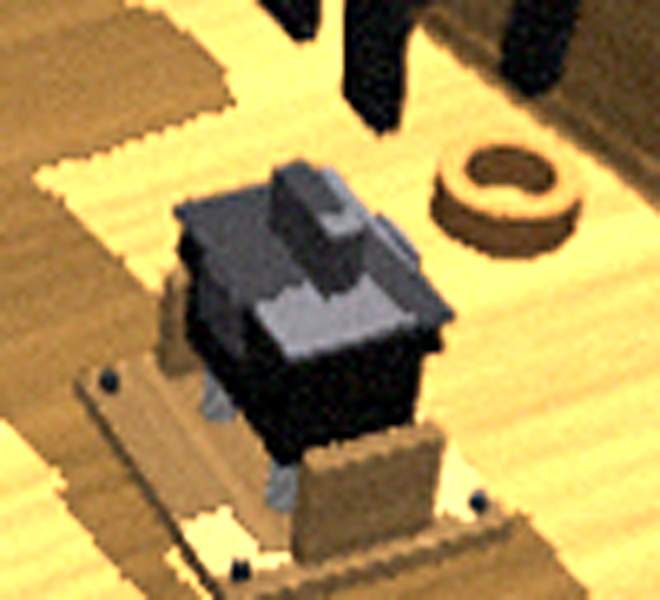

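View pics/w11.png

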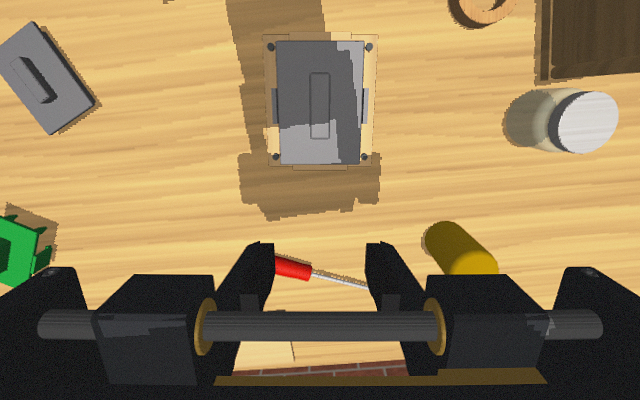

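The cover at (320,100) sits flush and level (slopes below 0.001). Its top is at 111 mm where 112 is expected, and its centre is within about 1 mm. Width over the clips is 84 mm, about the same as at rest. Handing in.

```bash
python3 -c "
from workcell import manip
print(manip.job_done())"
```

```text
the job is handed in; nothing more can be done
None
```

The cover with the two clip arms is on the dust box, snapped under the rim and released. I handed the job in just after 16 s on the robot's clock; the hand-in gives no verdict.

**What I did:** I gripped the grey cover by its rib, lifted it and turned it to the box's heading. I lowered it into the mouth and pressed down in steps of 1 to 2 mm. The measured force rose to about 9 N, then dropped. I pressed on to about 18 N to make sure, which sank the box an estimated 18 mm against the 26.5 mm limit. I then eased back up, opened the fingers and backed the arm clear.

**Last checks:**
- **Catch:** before releasing, a gentle upward pull met about 15 N of resistance and the cover did not lift.
- **Seating:** the plate is level (slopes under 0.001 rad). Its top is at 111 mm, where 112 mm is expected with the box fully up.
- **Centring:** the cover is within about 1 mm of the mouth centre measured beforehand.
- **Clip arms:** the width over the two clips is 84 mm, about the same as at rest, which suggests both have sprung back.

**What I could not confirm:**
- I could not see the hooks under the rim directly. The force drop on the way down was gradual, so I relied on the pull test and the clip width.
- The top camera read about 3 mm off from the wrist camera along x, so I used the wrist camera for the final positions.
- I did not measure the other bench items again afterwards. The arm touched only the cover and showed no unexpected forces.

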